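# Check the emergency stop of a sample-rack conveyor

### The job

Do the start-of-shift check of the rack conveyor's emergency stop: press the red mushroom stop in until it latches, then push its lobes round clockwise until it pops back out. Once it is out, press the blue reset button fully in and let it go. Keep off the green start button, do not strike or squeeze the mushroom hard, and leave the samples and everything else on the bench where they are.

Things in the scene. Friction and masses are not known exactly. Their poses are not given: they have to be found in the camera images.
- stop_top (a point): Top centre of the red mushroom stop's head, on its upright press and turn axis; rides and turns with the head. Its x axis points along one of the head's three lobes. Standing out it is 36 mm above the station's grey top face (98 mm above the bench), pressed in 29 mm.
- stop_lobe (a point): Centre of one lobe of the head: 22.5 mm from the axis along the head's x axis, 12 mm below the dome's top, midway up the lobe's side. Rides and turns with the head.
- stop_press (a joint): How far the head is pushed in, m: 0 standing out, 0.007 fully in. It holds out against about 8 N, gives way as it goes in, snaps over its middle at about 5 mm and then stays latched in by itself: a light touch is not enough, push the whole 7 mm. Twisting releases it.
- stop_twist (a joint): Turn of the head, rad: 0 at rest, growing clockwise seen from above, end stop at 0.7. A spring turns it back to 0 when let go. With the head latched in, turning it to 0.3 to 0.6 makes it pop out (later the more the finger rubs on it; about 0.2 N m, 7 N sideways on a lobe's flank). It does not latch while held turned.
- reset_top (a point): Centre of the top face of the blue reset button: a blue cylinder 26 mm across in a grey collar 42 mm across and 12 mm high, on the station's top face, its own top 21 mm above that face (83 mm above the bench).
- reset (a joint): How far the blue reset button is pushed in, m: 0 out, 0.005 fully in (about 5 N); springs back by itself.
- start_top (a point): Centre of the top face of the green start button, same shape and size as the blue one, 55 mm from it. Which of the two is nearer the mushroom stop varies.
- start (a joint): How far the green start button is pushed in, m: 0 out, 0.005 fully in.
- station: The conveyor's control station, fixed to the bench: light grey box 122 x 282 mm, 62 mm high. Origin under its centre, y along its length. The mushroom stop is about 70 mm from its centre towards +y, the two push-buttons 45 and 100 mm towards -y, all near its long centre line. Two steel foot straps reach 75 mm from the centre line; a small lamp (6 mm high) stands beyond the buttons.
- stop_head: The red head: a dome 40 mm across with three round-nosed lobes (nose radius 9.5 mm, centred 22.5 mm from the axis, upright sides, 120 degrees apart; 64 mm over all), white clockwise arrows on top. Standing out, the lobes span 18 to 28 mm above the station's top face, pressed in 11 to 21. Between the lobes is open space down to the yellow disc. Origin on its axis, 36 mm below the dome's top.
- stop_base: The stop's fixed foot on the station's top face: a flat yellow disc 84 mm across, 3 mm thick, with a black collar 38 mm across and 9 mm high round the shaft under the head. Origin under its centre.
- vial_a: Loose clear sample vial with a blue cap, 19 mm across, 47 mm tall, standing on the bench on the robot's side of the station. Origin under its centre.
- vial_b: As the other vial, with a light grey cap, further to the robot's right.
- rack_blue: Loose blue tube rack 115 x 200 x 35 mm with blue-capped tubes (58 mm high in all), on the bench to the robot's left. Origin under its centre.
- bottle: Loose amber reagent bottle, 64 mm across, 135 mm tall, to the robot's right. Origin under its centre.
- tip_box: Loose box of pipette tips with a pale blue lid, 85 x 125 x 65 mm, to the robot's right. Origin under its centre.
- marker: Loose marker pen lying on the bench to the robot's left, 140 mm long, 13 mm thick. Origin under its middle.

How it is judged:
By the outcome, as a careful person would: the job done as asked, in the order asked, and still so for the second after the job is handed in, with the robot touching nothing.
It also fails if it takes over 48 s, if anything falls off the work surface, if the arm or the gripper's body presses on something with over 40 N, if the wrist force passes 120 N, or if a joint passes its speed limit or range.

### The arm

A 6-joint arm with a two-finger parallel gripper is mounted at the origin on the work surface. World frame = base frame: x ahead of the robot, y to its left, z up, the work surface at z = 0. Lengths are in m, angles in rad, forces in N, time in s.
With the tool pointing down it reaches from about 0.425 to 0.95 m from the base axis. Payload 3.5 kg.
Tool frame: the origin (TCP) lies between the finger pads; the fingertips stand 14 mm ahead of it and the grasp point (between the pads) lies 5 mm behind it (ctrl.tip_extent is the distance from the TCP to the fingertips, in m); x points along the fingers, z is the direction in which the jaws open and shut, and the axes are right-handed (so a half turn about x gives the same grasp; the last joint's range is limited). The gripper opens to 85 mm and grips with 20 to 120 N. Pads are 22 mm wide; open, the fingers measure 114 mm over their backs; the gripper's body (76 mm by 85 mm) begins 54 mm behind the grasp point. The pads swing forward as they close: fully open they stand 13 mm farther back than shut.
Start: joints at [1.033, 0.286, 1.577, -0, 1.279, -0.15], TCP at [0.255, 0.625, 0.245] pointing down, gripper open.
Joint ranges: [-2.77, 2.77], [-0.9, 2.22], [0.21, 2.48], [-1.53, 4.67], [0.24, 2.81], [-2.84, 2.84]. Speed limits (rad/s): [2.79, 2.79, 3.14, 3.14, 3.14, 3.14].

### API

Orientations are given as a unit quaternion [x, y, z, w].
In Python, from plant import ctrl gives the robot as it stands.
- The arm moves only by the tool move_arm, never from a script. Its argument "commands" is one flat list of numbers, 4 for each row, row after row: the shift along the tool's x, y, z in units of 25 mm (1.0 is 25 mm), then the turn about the tool's x in units of 5 degrees (1.0 is 5 degrees). A call has 1 to 20 rows; each row shifts and turns the commanded pose from where the row before left it, along the tool's axes as they then stand; what a row does not reach is not made up. A row lasts 1/8 s, in which the tool goes at most 62.5 mm and 10.7 degrees, less where a joint would pass 70% of its speed; a pose out of reach is approached as far as the arm can. A call is refused whole if a number of a shift passes 1 or a number of a turn 1, either way. A call with a gripper value outside its range is refused whole. "jaw" is the finger opening in mm, from 0 to 85.4, set as the call begins (left out, the last holds). The fingers move at their own pace and stop on an object; "force" is the grip in N (left out, the last holds). Time passes only in rows, so rows that do not move let the fingers close. It gives the time, the measured TCP pose, the force and the opening at its end, in the units of the state.
- ctrl.get_state(): the state, without advancing time (a new reading comes with each control period).
- ctrl.read_camera(name): name is "scene" or "top" or "wrist"; returns the picture (400x640x3 uint8, red, green, blue); there is no depth.
- ctrl.get_calibration(name): a dict with "camera_matrix" (3x3 intrinsics, pixels), "k1" (the pictures are not rectified: a ray, as slopes to the right and down, at radius r is drawn at 1 + k1 r^2 times it, then the intrinsics apply), "camera_from_world" (4x4, takes a point from world to camera coordinates); the wrist camera has in their place "mount" (4x4, takes a point from camera to tool coordinates, whose origin is the TCP and whose axes are the tool frame's). Camera axes: x right, y down, z forward; pixel columns grow to the right and rows downward; lengths in m; the calibration is good to about 2 mm. A picture is of the moment at which its call begins: read the wrist's pose just before it. get_calibration takes no time and is no camera call.
- ctrl.sign_off(): hands the job in, once; it reports no verdict.
The state is a dict: "time": time; "qpos": joint angles; "dq": joint speeds; "joint_efforts": joint torques, N m; "eef_pos": TCP position; "tcp_rot": TCP orientation; "contact_force": force on the tool from outside, world axes, zero at the start; "wrist_torque": the same for the moment, N m; "opening": opening from 0.0 (shut) to 1.0 (fully open).
Only numpy, scipy, OpenCV 4.12 (cv2) and the standard library are available. Lean on these libraries where they do the work, as an engineer would, in place of code of your own. Each camera call takes 0.05 s, during which the arm holds its last target.

## Working session

There is one attempt and no reset: what is moved stays moved. The work goes in short steps, Python scripts to look and compute and a tool call to move; the robot and the scene stay as the last step left them, time stands still between calls to the robot, and variables do not carry over. Pictures are saved under pics/ and viewed, and the job is handed in when it is done.

Besides the shell and the picture viewer there is one more tool, called after "Request:" in YAML: its name, and indented under it one key for each argument. move_arm: Moves the arm, as the interface text tells. Its arguments: {"type":"object","properties":{"commands":{"type":"array"},"jaw":{"type":"number"},"force":{"type":"number"}},"required":["commands"]}

```bash
ls; mkdir -p pics
python3 - <<'E'
from plant import ctrl
import cv2
s=ctrl.get_state();print({k:s[k] for k in s})
for n in("top","scene","wrist"):
    cv2.imwrite(f"pics/{n}0.png",ctrl.read_camera(n)[:,:,::-1]); print(n,ctrl.get_calibration(n))
E
```

```text
pics
{'time': 0.0, 'qpos': array([ 1.03295988e+00,  2.87183061e-01,  1.57817617e+00,  6.16688200e-06,
        1.27857718e+00, -1.49978601e-01]), 'dq': array([-0.00075851,  0.00057365, -0.00314685, -0.00071152, -0.00116654,
        0.0008885 ]), 'joint_efforts': array([-7.45625075e-04, -4.05989277e+01, -2.92620331e+01, -1.13786580e-04,
        5.80940410e-03,  5.25858141e-06]), 'eef_pos': array([0.25492673, 0.62434192, 0.24393598]), 'tcp_rot': array([-0.39462089,  0.58773517,  0.39391652,  0.58623502]), 'contact_force': array([0.41720175, 0.37695152, 0.84303277]), 'wrist_torque': array([-0.05004175,  0.03975921,  0.01505142]), 'opening': 0.9984049892570197}
top {'camera_matrix': array([[402.41494726,   0.        , 324.67462514],
       [  0.        , 402.41494726, 197.60342843],
       [  0.        ,   0.        ,   1.        ]]), 'k1': 0.025727590357408382, 'camera_from_world': array([[-1.11172067e-01, -9.93801161e-01, -1.56320981e-04,
         2.92678544e-02],
       [-9.69273867e-01,  1.08463036e-01, -2.20780301e-01,
         4.52384747e-01],
       [ 2.19428674e-01, -2.43930844e-0
[... 466 characters left out ...]
84, -0.21765733],
       [-0.42168495, -0.38493919, -0.82097724,  1.27834309],
       [ 0.        ,  0.        ,  0.        ,  1.        ]])}
wrist {'camera_matrix': array([[276.29720523,   0.        , 324.34941705],
       [  0.        , 276.29720523, 197.25042562],
       [  0.        ,   0.        ,   1.        ]]), 'k1': -0.048260588781061695, 'mount': array([[-3.84482247e-04, -2.75368552e-01,  9.61338657e-01,
        -1.26535600e-01],
       [-2.13667652e-04, -9.61338683e-01, -2.75368645e-01,
         6.98552558e-02],
       [ 9.99999903e-01, -3.11281329e-04,  3.10780305e-04,
         4.19162460e-04],
       [ 0.00000000e+00,  0.00000000e+00,  0.00000000e+00,
         1.00000000e+00]])}
```

View pics/top0.png

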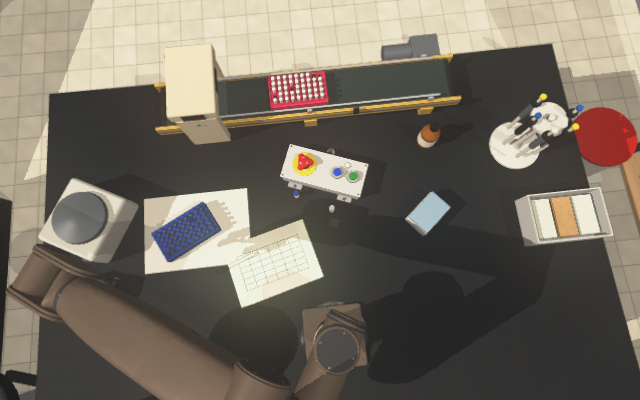

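View pics/scene0.png

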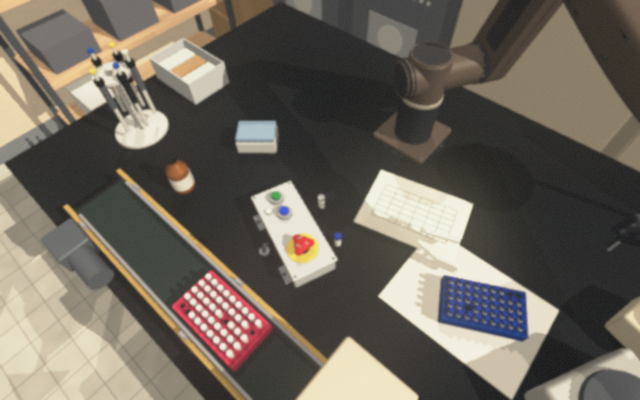

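Run:
```python
import cv2
a=cv2.imread("pics/top0.png")
c=a[130:260,200:420] if 0 else a[120:300,180:420]
cv2.imwrite("pics/topc.png",cv2.resize(c,None,fx=3.3,fy=3.3,interpolation=cv2.INTER_CUBIC))
```

```text
(no output)
```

View pics/topc.png

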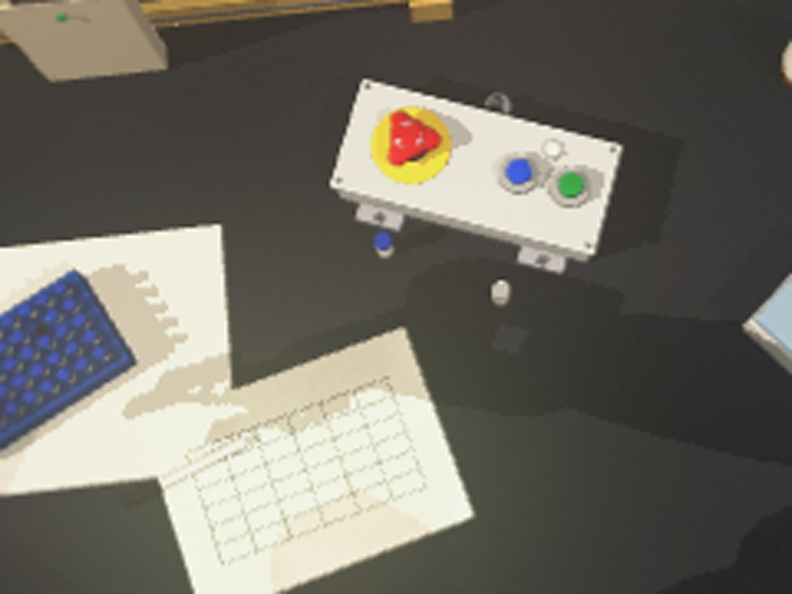

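The top view shows the red head at about px (304,161), the blue button at (337,172) and the green one at (353,176), so blue is nearer the stop. Next I'll compute positions.

```bash
cat > h.py <<'E'
import numpy as np, cv2
from scipy.spatial.transform import Rotation as R
from plant import ctrl
def ray(cam,px,pose=None):
    c=ctrl.get_calibration(cam);K=c["camera_matrix"];k=c["k1"]
    d=(np.array(px,float)-K[:2,2])/K[0,0]
    u=d.copy()
    for _ in range(30): u=d/(1+k*(u@u))
    v=np.array([u[0],u[1],1.])
    if cam=="wrist":
        p,q=pose;M=c["mount"];Rw=R.from_quat(q).as_matrix()
        return np.array(p)+Rw@M[:3,3], Rw@M[:3,:3]@v
    T=c["camera_from_world"];Ri=T[:3,:3].T
    return -Ri@T[:3,3], Ri@v
def atz(cam,px,z,pose=None):
    o,d=ray(cam,px,pose); return o+d*(z-o[2])/d[2]
def proj(cam,P,pose=None):
    c=ctrl.get_calibration(cam);K=c["camera_matrix"];k=c["k1"];P=np.array(P,float)
    if cam=="wrist":
        p,q=pose;M=c["mount"];Rw=R.from_quat(q).as_matrix()
        v=M[:3,:3].T@(Rw.T@(P-p)-M[:3,3])
    else:
        T=c["camera_from_world"];v=T[:3,:3]@P+T[:3,3]
    u=v[:2]/v[2];return K[:2,2]+K[0,0]*u*(1+k*(u@u))
def togo(P):
    s=ctrl.get_state();return R.from_quat(s["tcp_rot"]).as_matrix().T@(np.array(P)-s["eef_pos"])/0.025
E
python3 - <<'E'
from h import *
f=lambda x,y:(180+x/3.3,120+y/3.3)
for n,x,y,z in(("disc",411,145,.065),("blue",519,172,.083),("green",571,184,.083),("c1",366,82,.062),("c2",620,148,.062),("c3",590,255,.062),("c4",333,187,.062),("va",382,240,.047),("vb",501,290,.047)):
    print(n,atz("top",f(x,y),z).round(4))
s=ctrl.get_state();print(R.from_quat(s["tcp_rot"]).as_matrix().round(3))
E
```

```text
disc [0.5747 0.0345 0.065 ]
blue [ 0.5281 -0.0723  0.083 ]
green [ 0.5096 -0.1233  0.083 ]
c1 [0.6498 0.0746 0.062 ]
c2 [ 0.5483 -0.181   0.062 ]
c3 [ 0.4386 -0.1352  0.062 ]
c4 [0.5395 0.1191 0.062 ]
va [0.4816 0.075  0.047 ]
vb [ 0.4155 -0.0414  0.047 ]
[[-0.001 -0.926  0.378]
 [-0.002  0.378  0.926]
 [-1.     0.    -0.002]]
```

Request:
move_arm:
  commands: [0,-0.5,-0.4,0,0,-1,-0.8,0,0,-1,-0.8,0,0,-1,-0.8,0,0,-1,-0.8,0,0,-1,-0.8,0,0,-1,-0.8,0,0,-1,-0.8,0,0,-1,-0.8,0,0,-1,-0.8,0,0,-1,-0.8,0,0,-1,-0.8,0,0,-1,-0.8,0,0,-1,-0.8,0,0,-1,-0.8,0,0,-1,-0.8,0,0,-1,-0.8,0,0,-1,-0.8,0,0,-1,-0.8,0,0,-1,-0.8,0]
  jaw: 0

```text
time: 2.65
eef_pos: [0.5589, 0.0777, 0.2452]
tcp_rot: [-0.394, 0.587, 0.394, 0.587]
contact_force: [0.4, -0.7, 0.6]
opening: -0.001
```

Run:
```python
from h import *
print(togo([.572,.034,.2]),ctrl.get_state()["opening"],ctrl.tip_extent,ctrl.get_state()["time"])
```

```text
[ 1.80969057 -1.14663227 -1.41905558] -0.0014192723185771654 0.014 2.65
```

Request:
move_arm:
  commands: [0.5,-0.6,-0.8,0,0.5,-0.55,-0.6,0,0,0,0,0]

```text
time: 3.02
eef_pos: [0.5716, 0.035, 0.2186]
tcp_rot: [-0.393, 0.588, 0.394, 0.587]
contact_force: [0.4, 0.5, 0.6]
opening: -0.006
```

Run:
```python
from h import *
s=ctrl.get_state();pose=(s["eef_pos"],s["tcp_rot"]);print(pose,s["contact_force"])
im=ctrl.read_camera("wrist")[:,:,::-1];cv2.imwrite("pics/w1.png",im)
np.savez("w1.npz",p=pose[0],q=pose[1])
for P in([.572,.034,.098],[.528,-.072,.083]):print(proj("wrist",P,pose))
```

```text
(array([0.57158747, 0.03495823, 0.21857772]), array([-0.39285029,  0.58831087,  0.39438311,  0.58653298])) [0.38466172 0.51460491 0.6171844 ]
[323.14716155 197.45842122]
[207.45698222 192.95812049]
```

View pics/w1.png

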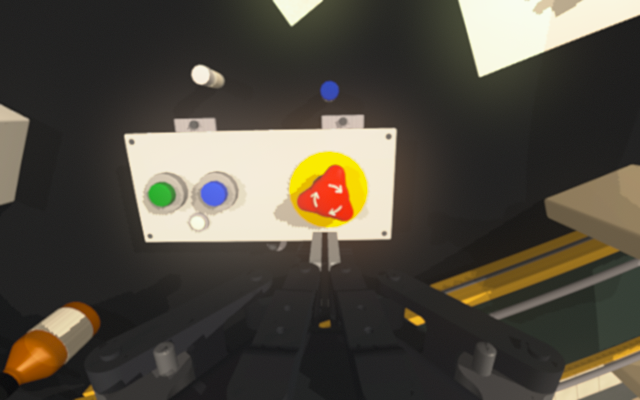

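Run:
```python
import cv2
a=cv2.imread("pics/w1.png")
cv2.imwrite("pics/w1c.png",cv2.resize(a[140:280,270:390],None,fx=5,fy=4.2 if 0 else 4.2,interpolation=cv2.INTER_CUBIC) if 0 else cv2.resize(a[140:280,270:390],None,fx=4,fy=4,interpolation=cv2.INTER_CUBIC))
cv2.imwrite("pics/w1d.png",cv2.resize(a[160:240,130:250],None,fx=5,fy=5,interpolation=cv2.INTER_CUBIC))
```

```text
(no output)
```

View pics/w1c.png

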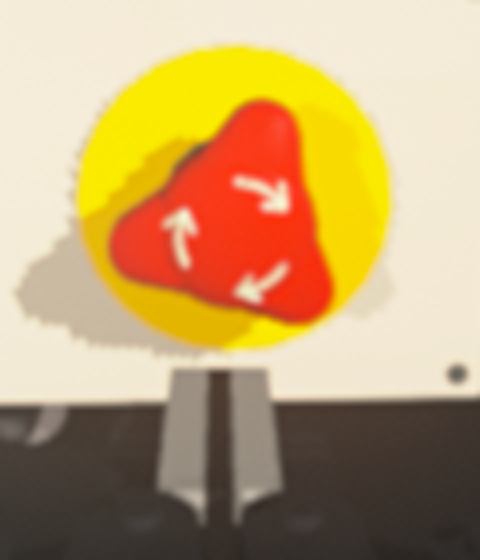

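View pics/w1d.png

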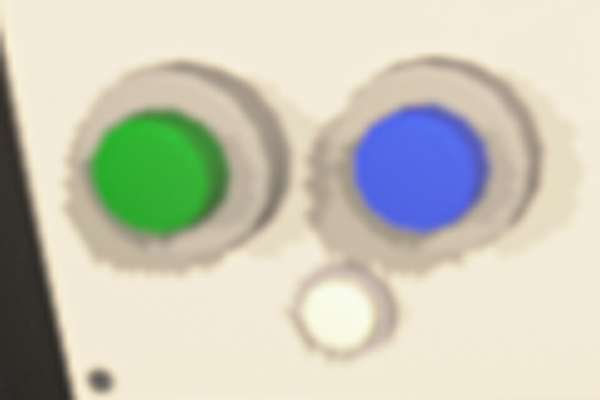

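```bash
cat > fit.py <<'E'
from h import *
from scipy.optimize import minimize
t=np.linspace(0,2*np.pi,40)
def model(x,y,th,pose,S,off,shape,dz=0,cam="wrist"):
    m=np.zeros(shape,np.uint8)
    def hull(c,r,z1,z2):
        P=[proj(cam,[c[0]+r*np.cos(a),c[1]+r*np.sin(a),z],pose) for z in(z1,z2) for a in t]
        P=(np.array(P)-off)*S
        cv2.fillConvexPoly(m,cv2.convexHull(P.astype(np.float32)).round().astype(np.int32),255)
    for k in range(3):
        a=th+k*2*np.pi/3
        hull((x+.0225*np.cos(a),y+.0225*np.sin(a)),.0095,.080-dz,.090-dz)
    hull((x,y),.020,.082-dz,.090-dz)
    return m
def fit(img,pose,x0,dz=0,name=None,cam="wrist",half=55,S=4):
    c=proj(cam,[x0[0],x0[1],.09],pose).round().astype(int);off=c-half
    crop=img[off[1]:off[1]+2*half,off[0]:off[0]+2*half]
    big=cv2.resize(crop,None,fx=S,fy=S,interpolation=cv2.INTER_CUBIC).astype(int)
    b,g,r=big[...,0],big[...,1],big[...,2]
    hsvm=((r>90)&(g<.45*r)&(b<.5*r)).astype(np.uint8)*255
    white=cv2.morphologyEx(hsvm,cv2.MORPH_CLOSE,np.ones((15,15)))
    o=off-0.5+.5/S
    def cost(v):
        m=model(v[0]/1e3,v[1]/1e3,v[2]/20,pose,S,o,white.shape,dz,cam)
        return 1-(m&white>0).sum()/max(1,((m|white)>0).sum())
    best=None
    for th in np.arange(0,2.09,.26):
        q=minimize(cost,[x0[0]*1e3,x0[1]*1e3,th*20],method="Nelder-Mead",options=dict(initial_simplex=np.array([[x0[0]*1e3+i,x0[1]*1e3+j,th*20+k] for i,j,k in((0,0,0),(4,0,0),(0,4,0),(0,0,4))]),xatol=.05,fatol=1e-4))
        if best is None or q.fun<best.fun:best=q
    v=best.x; m=model(v[0]/1e3,v[1]/1e3,v[2]/20,pose,S,o,white.shape,dz,cam)
    if name:
        out=np.clip(big,0,255).astype(np.uint8).copy();cs,_=cv2.findContours(m,0,1);cv2.drawContours(out,cs,-1,(0,0,0),1);cs,_=cv2.findContours(white,0,1);cv2.drawContours(out,cs,-1,(0,255,0),1);cv2.imwrite(name,out)
    return v[0]/1e3,v[1]/1e3,(v[2]/20)%(2*np.pi/3),best.fun
E
python3 - <<'E'
from fit import *
d=np.load("w1.npz");pose=(d["p"],d["q"]);im=cv2.imread("pics/w1.png")
print(fit(im,pose,(.572,.036),0,"pics/f1.png"))
for c,px,z in(("disc",(328.5-.4,189.4-.4),.065),("blue",(130+421/5-.4,160+168/5-.4),.083),("green",(130+158/5-.4,160+172/5-.4),.083)):print(c,atz("wrist",px,z,pose))
E
```

```text
Traceback (most recent call last):
  File "fit.py", line 28, in fit
    q=minimize(cost,[x0[0]*1e3,x0[1]*1e3,th*20],method="Nelder-Mead",options=dict(initial_simplex=np.array([[x0[0]*1e3+i,x0[1]*1e3+j,th*20+k] for i,j,k in((0,0,0),(4,0,0),(0,4,0),(0,0,4))]),xatol=.05,fatol=1e-4))
  File "fit.py", line 24, in cost
    m=model(v[0]/1e3,v[1]/1e3,v[2]/20,pose,S,o,white.shape,dz,cam)
  File "fit.py", line 12, in model
    hull((x+.0225*np.cos(a),y+.0225*np.sin(a)),.0095,.080-dz,.090-dz)
    ~~~~^^^^^^^^^^^^^^^^^^^^^^^^^^^^^^^^^^^^^^^^^^^^^^^^^^^^^^^^^^^^^
  File "fit.py", line 7, in hull
    P=[proj(cam,[c[0]+r*np.cos(a),c[1]+r*np.sin(a),z],pose) for z in(z1,z2) for a in t]
       ~~~~^^^^^^^^^^^^^^^^^^^^^^^^^^^^^^^^^^^^^^^^^^^^^^^^
  File "h.py", line 18, in proj
    c=ctrl.get_calibration(cam);K=c["camera_matrix"];k=c["k1"];P=np.array(P,float)
ValueError: time passes only in moves, steps and waits
```

```bash
sed -i 's/ctrl.get_calibration(cam)/cal(cam)/; 3a from functools import lru_cache\n@lru_cache\ndef cal(c): return ctrl.get_calibration(c)' h.py
cat > run1.py <<'E'
from fit import *
d=np.load("w1.npz");pose=(d["p"],d["q"]);im=cv2.imread("pics/w1.png")
print(fit(im,pose,(.572,.036),0,"pics/f1.png"))
for c,px,z in(("disc",(328.5-.4,189.4-.4),.065),("blue",(130+421/5-.4,160+168/5-.4),.083),("green",(130+158/5-.4,160+172/5-.4),.083)):print(c,atz("wrist",px,z,pose))
print(ctrl.get_state()["time"])
E
python3 run1.py
```

```text
(np.float64(0.5756048370728747), np.float64(0.03747224000388138), np.float64(0.36788992914939656), np.float64(0.16794817460797962))
disc [0.57406925 0.03858143 0.065     ]
blue [ 0.5306544  -0.06620828  0.083     ]
green [ 0.51091066 -0.11629133  0.083     ]
3.075
```

View pics/f1.png

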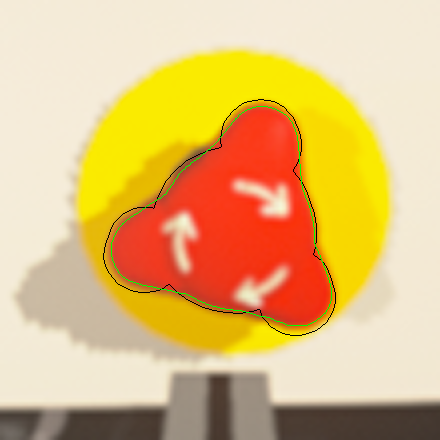

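Run:
```python
from fit import *
d=np.load("w1.npz");pose=(d["p"],d["q"])
Rw=R.from_quat(pose[1]).as_matrix()
for y in(-.011,0,.011):
  for z in (-.007,.007): print(y,z,proj("wrist",pose[0]+Rw@[.014,y,z],pose))
th=.368
for k in range(3):
  a=th+k*2*np.pi/3; print(np.degrees(a), (Rw.T@[np.cos(a),np.sin(a),0])[1:]*.0225*1e3)
print((Rw.T@(np.array([.575,.038,.098])-pose[0]))*1e3)
for cam,n in(("top","top0"),("scene","scene0")): print(proj(cam,[.575,.038,.065]),proj(cam,[.5307,-.0662,.083]))
a=cv2.imread("pics/scene0.png");cv2.imwrite("pics/sc.png",cv2.resize(a[170:290,240:350],None,fx=5,fy=5,interpolation=cv2.INTER_CUBIC))
```

```text
-0.011 -0.007 [311.30444017 265.5674232 ]
-0.011 0.007 [335.80981946 265.55966127]
0 -0.007 [311.02655472 248.10255199]
0 0.007 [336.04607424 248.09468154]
0.011 -0.007 [310.74246033 229.87546022]
0.011 0.007 [336.28745366 229.86747014]
21.084846860814295 [-16.33844509  15.46935242]
141.08484686081428 [21.56605127  6.41493708]
261.0848468608143 [ -5.22760618 -21.8842895 ]
[120.5670325   -2.38539139   4.21727966]
[303.52515134 163.97224495] [335.39073645 171.58606698]
[302.47596031 247.70898891] [284.63589628 210.45010736]
```

View pics/sc.png

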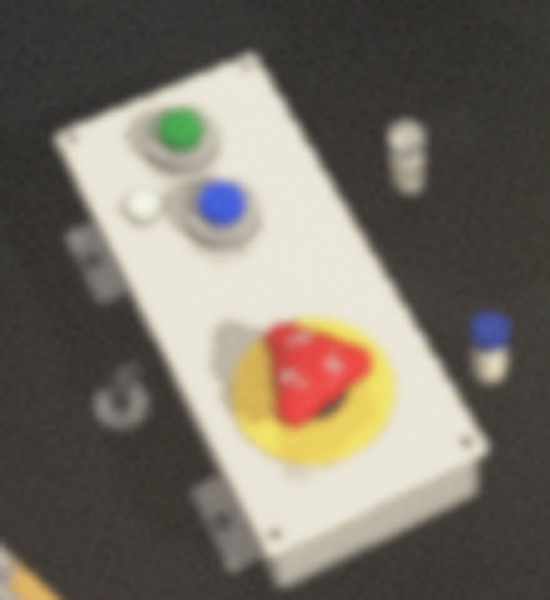

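Request:
move_arm:
  commands: [0.8,-0.1,0.17,0,1,0,0,0,1,0,0,0,0.7,0,0,0,0.3,0,0,0,0.1,0,0,0,0,0,0,0]

```text
time: 3.95
eef_pos: [0.5769, 0.0392, 0.1235]
tcp_rot: [-0.395, 0.587, 0.394, 0.587]
contact_force: [0.7, -0.6, -0.3]
opening: -0.001
```

Run:
```python
from h import *
print(togo([.575,.038,.112])*25,ctrl.get_state()["contact_force"])
cv2.imwrite("pics/w2.png",ctrl.read_camera("wrist")[:,:,::-1])
```

```text
[11.54456798  1.30927324 -1.85012352] [ 0.70575754 -0.55442735 -0.29912735]
```

View pics/w2.png

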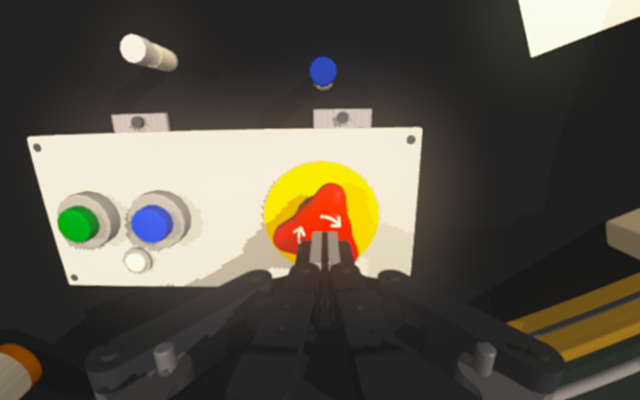

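Request:
move_arm:
  commands: [0.2,0.05,-0.07,0,0.12,0,0,0,0.06,0,0,0,0.06,0,0,0,0.06,0,0,0,0.06,0,0,0,0.05,0,0,0,0.05,0,0,0,0,0,0,0]

```text
time: 5.12
eef_pos: [0.5743, 0.0381, 0.1058]
tcp_rot: [-0.394, 0.587, 0.394, 0.587]
contact_force: [-0.3, -0.6, -1.3]
opening: 0.002
```

Request:
move_arm:
  commands: [0.03,0,0,0,0.03,0,0,0,0,0,0,0]

```text
time: 5.5
eef_pos: [0.5746, 0.0381, 0.1049]
tcp_rot: [-0.394, 0.587, 0.394, 0.587]
contact_force: [-0.3, 1.3, 1.6]
opening: 0.003
```

Request:
move_arm:
  commands: [0.03,0,0,0,0.03,0,0,0,0,0,0,0]

```text
time: 5.88
eef_pos: [0.5747, 0.038, 0.1047]
tcp_rot: [-0.394, 0.587, 0.394, 0.587]
contact_force: [-3.4, 0.9, 7.2]
opening: 0.003
```

Run:
```python
from h import *
s=ctrl.get_state();print(s["contact_force"],s["eef_pos"],s["wrist_torque"])
for c in("scene","wrist"):
  a=ctrl.read_camera(c)[:,:,::-1]
  a=a[200:290,250:350] if c=="scene" else a[140:280,240:400]
  cv2.imwrite(f"pics/{c}3.png",cv2.resize(a,None,fx=5,fy=5,interpolation=cv2.INTER_CUBIC) if c=="scene" else cv2.resize(a,None,fx=4,fy=4))
```

```text
[-3.36804563  0.90523156  7.23663173] [0.5747406  0.03804736 0.10465028] [0.041175   0.52716995 0.04121235]
```

View pics/scene3.png

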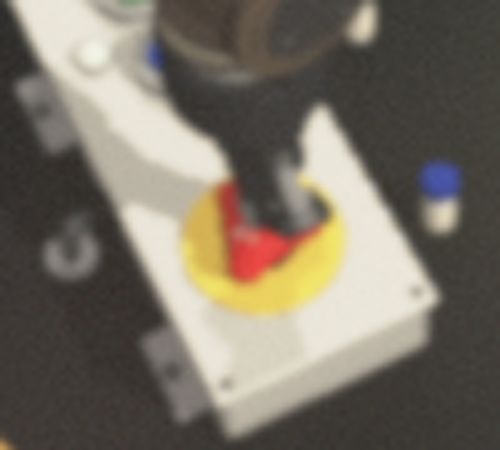

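View pics/wrist3.png

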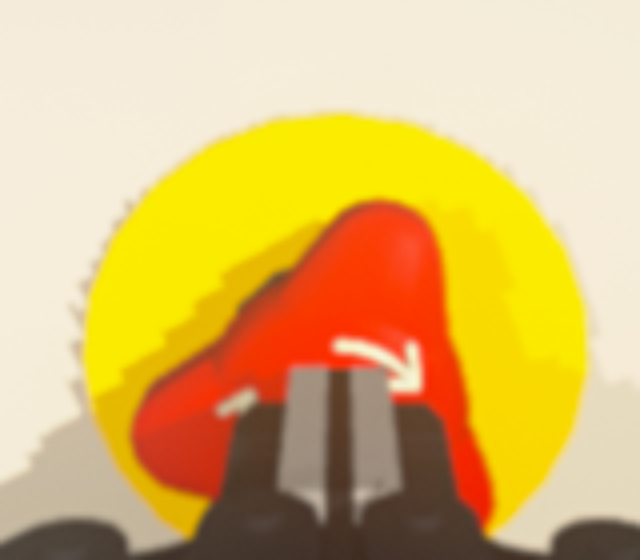

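Request:
move_arm:
  commands: [0.03,0,0,0,0.02,0,0,0,0,0,0,0]

```text
time: 6.35
eef_pos: [0.5749, 0.0381, 0.1045]
tcp_rot: [-0.394, 0.587, 0.394, 0.587]
contact_force: [-5.3, 0.3, 13.0]
opening: 0.005
```

Request:
move_arm:
  commands: [-0.2,0,0,0,-0.6,0,0,0,-1,0,0,0,-1,0,0,0,-0.8,0,0,0,-0.4,0,0,0,0,0,0,0]

```text
time: 7.22
eef_pos: [0.5748, 0.038, 0.2027]
tcp_rot: [-0.395, 0.587, 0.394, 0.587]
contact_force: [-0.2, 0.6, -0.7]
opening: 0.005
```

```bash
cat > look.py <<'E'
import sys
from fit import *
n=sys.argv[1];
s=ctrl.get_state();pose=(s["eef_pos"],s["tcp_rot"]);im=np.ascontiguousarray(ctrl.read_camera("wrist")[:,:,::-1]);cv2.imwrite(f"pics/{n}.png",im)
np.savez(n+".npz",p=pose[0],q=pose[1]);print(s["time"],s["contact_force"].round(1),pose[0].round(4))
for dz in(0,.007):print(dz,fit(im,pose,(.575,.038),dz,f"pics/{n}_f{int(dz*1000)}.png"))
E
python3 look.py w4
```

```text
7.225 [-0.2  0.6 -0.7] [0.5748 0.038  0.2027]
0 (np.float64(0.5735538763132121), np.float64(0.0383722969726017), np.float64(0.3774259031690099), np.float64(0.20792717312494968))
0.007 (np.float64(0.5755502892115746), np.float64(0.037558928342466755), np.float64(0.37722511561749783), np.float64(0.17149314874982347))
```

View pics/w4_f7.png

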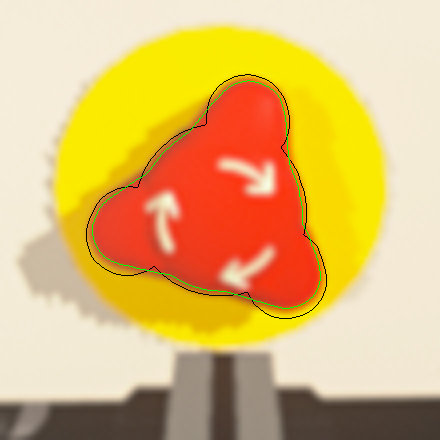

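Request:
move_arm:
  commands: [0.6,-0.64,-0.56,0,1,-0.6,-0.56,0,1,0,0,0,1,0,0,0,0.5,0,0,0,0.3,0,0,0,0.2,0,0,0,0.1,0,0,0,0,0,0,0]

```text
time: 8.4
eef_pos: [0.593, 0.0004, 0.0851]
tcp_rot: [-0.395, 0.587, 0.394, 0.587]
contact_force: [1.1, -0.3, 0.3]
opening: 0.001
```

Run:
```python
from h import *
s=ctrl.get_state()
print(togo([.575,.038,.084])*25,s["contact_force"])
a=ctrl.read_camera("wrist")[:,:,::-1];cv2.imwrite("pics/w5.png",a)
```

```text
[ 1.06314593 30.82957127 27.97573013] [ 1.08831343 -0.2664851   0.31370857]
```

View pics/w5.png

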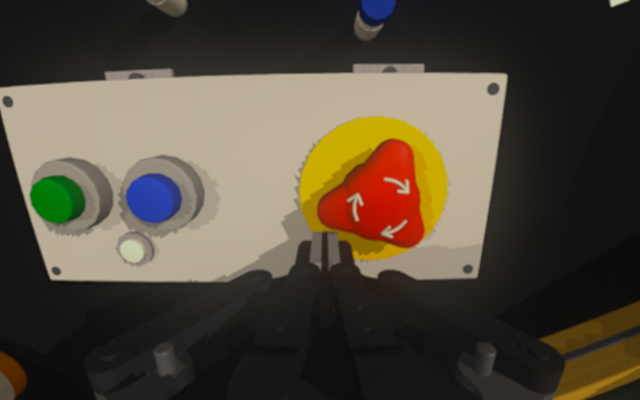

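Request:
move_arm:
  commands: [0.04,0.08,0,0,0,0.08,0,0,0,0.08,0,0,0,0.06,0,0,0,0.06,0,0,0,0.06,0,0,0,0,0,0]

```text
time: 9.32
eef_pos: [0.5863, 0.0019, 0.0857]
tcp_rot: [-0.398, 0.585, 0.391, 0.589]
contact_force: [5.6, -7.4, -0.4]
opening: 0.001
```

Run:
```python
from h import *
s=ctrl.get_state()
print(togo([.575,.038,.084])*25,R.from_quat(s["tcp_rot"]).as_matrix().T@s["contact_force"],s["wrist_torque"])
a=ctrl.read_camera("wrist")[:,:,::-1];cv2.imwrite("pics/w6.png",cv2.resize(a[90:290,260:480],None,fx=3,fy=3,interpolation=cv2.INTER_CUBIC))
```

```text
[ 1.36194593 24.11169411 29.14460292] [ 0.46613445 -7.9722758  -4.72744335] [-1.03147337 -0.92768884  0.00488954]
```

View pics/w6.png

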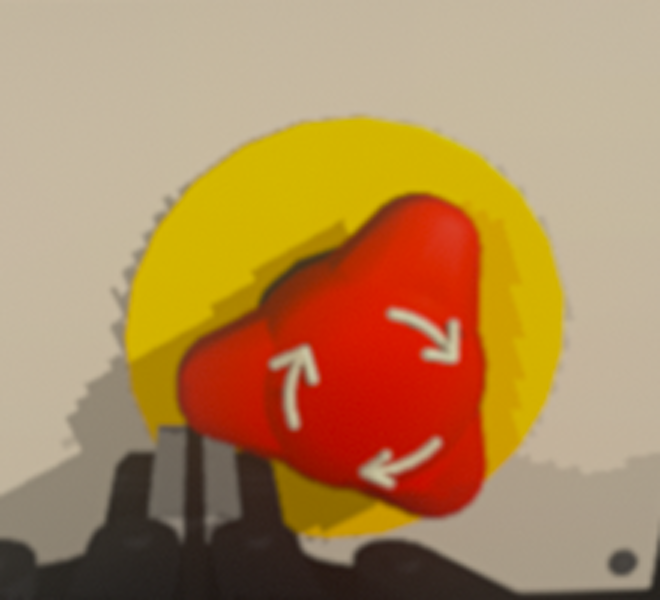

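Request:
move_arm:
  commands: [0,0.06,-0.03,0,0,0.06,-0.03,0,0,0.06,0,0,0,0.06,0,0,0,0,0,0]

```text
time: 10.0
eef_pos: [0.5785, 0.0027, 0.0854]
tcp_rot: [-0.397, 0.587, 0.392, 0.587]
contact_force: [2.1, -7.9, 4.0]
opening: 0.0
```

```bash
cat > st.py <<'E'
from h import *
import sys
s=ctrl.get_state()
print(togo([.575,.038,.084])*25,R.from_quat(s["tcp_rot"]).as_matrix().T@s["contact_force"],s["time"])
a=ctrl.read_camera("wrist")[:,:,::-1];cv2.imwrite(f"pics/{sys.argv[1]}.png",cv2.resize(a[90:290,260:480],None,fx=3,fy=3,interpolation=cv2.INTER_CUBIC))
E
python3 st.py w7
```

```text
[ 1.22479294 16.51548544 31.38400512] [-3.92599964 -4.99390367 -6.53822137] 10.0
```

View pics/w7.png

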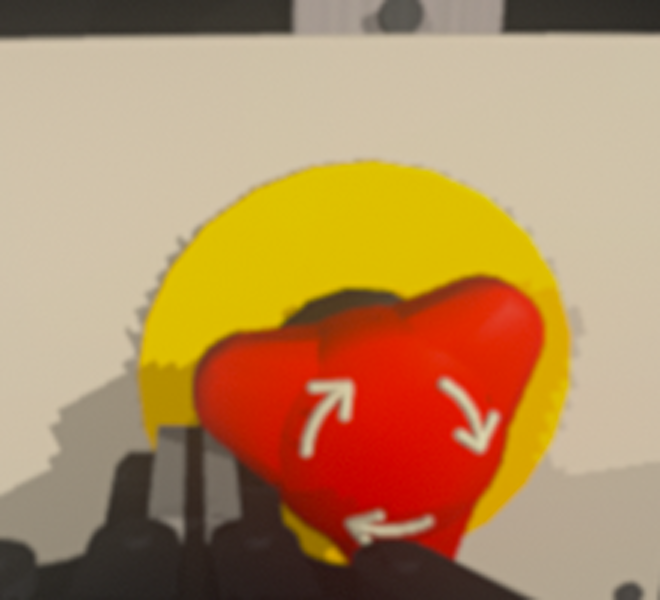

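Request:
move_arm:
  commands: [0,0.06,0.03,0,0,0.06,0.03,0,0,0.04,0,0,0,0,0,0]

```text
time: 10.55
eef_pos: [0.5754, 0.0032, 0.0857]
tcp_rot: [-0.399, 0.587, 0.391, 0.586]
contact_force: [0.7, -15.8, 4.1]
opening: 0.001
```

```bash
python3 st.py w8
```

```text
[ 1.3241687  13.41753572 32.07718914] [ -3.94674211  -6.66033393 -14.40234039] 10.55
```

View pics/w8.png

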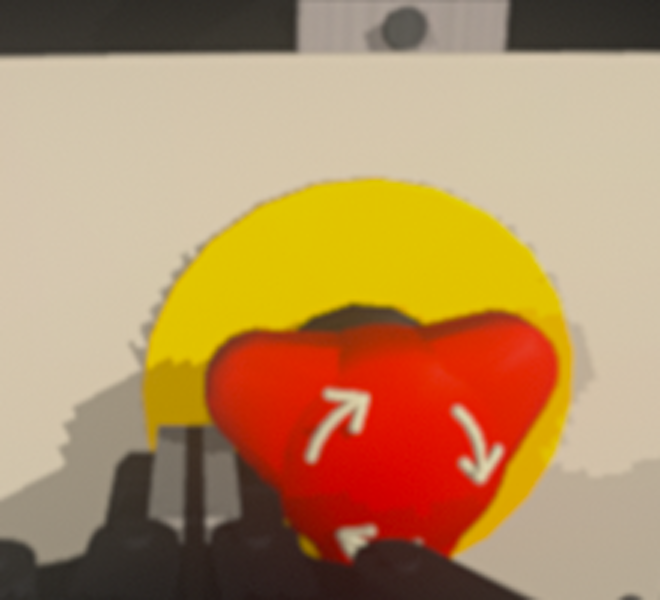

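```bash
python3 - <<'E'
from h import *
import cv2
a=ctrl.read_camera("wrist")[:,:,::-1];cv2.imwrite("pics/w8full.png",a)
s=ctrl.get_state();np.savez("w8full.npz",p=s["eef_pos"],q=s["tcp_rot"])
b=ctrl.read_camera("scene")[:,:,::-1];cv2.imwrite("pics/s8.png",cv2.resize(b[200:290,250:350],None,fx=5,fy=5,interpolation=cv2.INTER_CUBIC))
E
python3 - <<'E'
from fit import *
d=np.load("w8full.npz");im=cv2.imread("pics/w8full.png");pose=(d["p"],d["q"])
for dz in(0,.007):print(dz,fit(im,pose,(.575,.038),dz,f"pics/w8_f{int(dz*1000)}.png",half=70,S=3))
E
```

```text
0 (np.float64(0.5754769366337059), np.float64(0.037057836842348126), np.float64(1.7710020573303655), np.float64(0.20082625344844152))
0.007 (np.float64(0.5783923905165179), np.float64(0.03782329280293952), np.float64(1.8256607885335927), np.float64(0.17671514617305717))
```

View pics/s8.png

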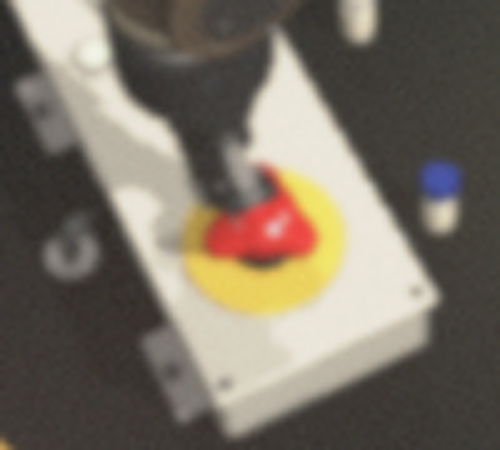

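View pics/w8_f0.png

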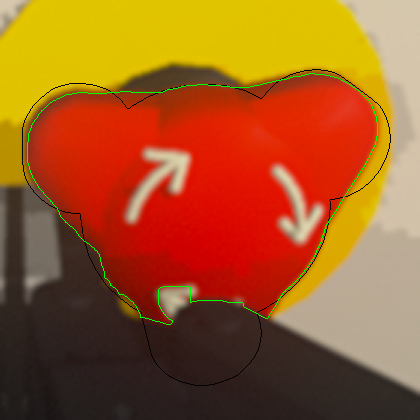

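View pics/w8_f7.png

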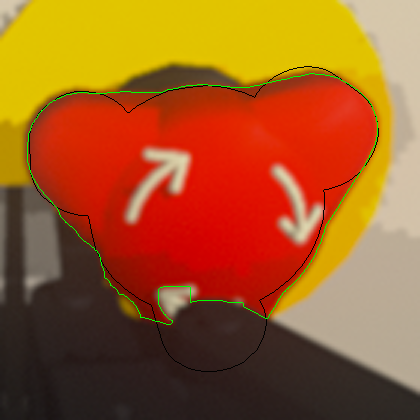

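Request:
move_arm:
  commands: [0,-0.1,-0.05,0,0,-0.15,-0.05,0,0,-0.2,0,0,0,-0.3,0,0,0,-0.3,0,0,-0.4,0,0,0,-1,0,0,0,-1,0,0,0,-1,0,0,0,-1,0.5,0,0,-0.4,0.5,0.5,0,0,0,0,0]

```text
time: 12.2
eef_pos: [0.5785, 0.0183, 0.2044]
tcp_rot: [-0.395, 0.586, 0.395, 0.587]
contact_force: [-0.3, -0.4, 0.4]
opening: 0.004
```

```bash
python3 look.py w9
```

```text
12.2 [-0.3 -0.4  0.4] [0.5785 0.0183 0.2044]
0 (np.float64(0.5756566593642314), np.float64(0.03742995724626878), np.float64(0.37395812175950943), np.float64(0.1692531010820797))
0.007 (np.float64(0.5773665519390162), np.float64(0.03727220177676384), np.float64(0.37479695304043537), np.float64(0.13563122923588045))
```

View pics/w9_f0.png

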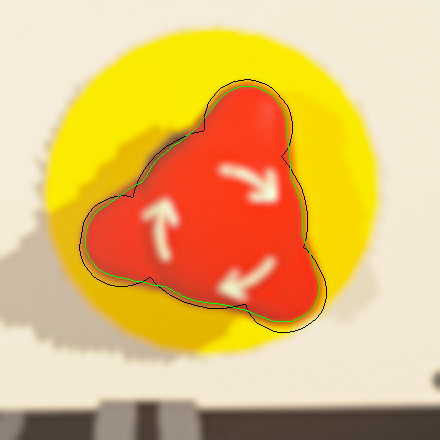

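View pics/w9.png

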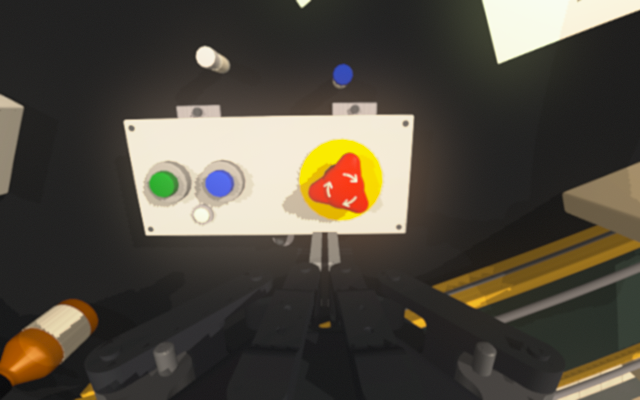

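Run:
```python
from h import *
d=np.load("w9.npz");pose=(d["p"],d["q"]);im=cv2.imread("pics/w9.png").astype(int)
m=(im[...,0]>150)&(im[...,2]<.6*im[...,0]);m[:,:180]=0;m[:,260:]=0;m[:140]=0;m[230:]=0
ys,xs=np.nonzero(m);c=(xs.min()+xs.max())/2,(ys.min()+ys.max())/2;print(c,len(xs),xs.min(),xs.max(),ys.min(),ys.max())
print(atz("wrist",c,.083,pose)); print(togo([.5307,-.0662,.103]))
```

```text
(np.float64(219.0), np.float64(183.5)) 555 206 232 171 196
[ 0.53084043 -0.06707427  0.083     ]
[ 4.01324233  0.49483604 -3.82912334]
```

Request:
move_arm:
  commands: [0,0.2,-0.9,0,0,0.29,-1,0,0.2,0,-1,0,0.8,0,-0.94,0,1,0,0,0,1,0,0,0,0.5,0,0,0,0.2,0,0,0,0,0,0,0]

```text
time: 13.38
eef_pos: [0.531, -0.0675, 0.1112]
tcp_rot: [-0.394, 0.587, 0.394, 0.587]
contact_force: [-0.2, 0.3, -0.4]
opening: -0.001
```

Run:
```python
from h import *
s=ctrl.get_state()
print(togo([.5307,-.0667,.097])*25,s["contact_force"],s["time"])
a=ctrl.read_camera("wrist")[:,:,::-1];cv2.imwrite("pics/w10.png",a)
```

```text
[14.24041465  0.63564468  0.6535222 ] [-0.21201576  0.28523027 -0.43239189] 13.375
```

View pics/w10.png

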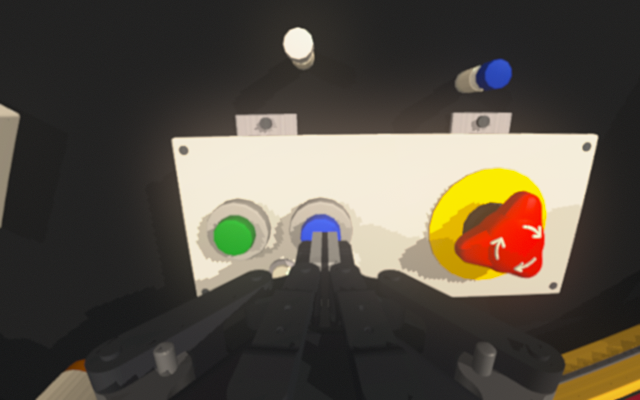

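Request:
move_arm:
  commands: [0.3,0.02,0.02,0,0.2,0,0,0,0.08,0,0,0,0.06,0,0,0,0.06,0,0,0,0.06,0,0,0,0.04,0,0,0,0.02,0,0,0,0,0,0,0]

```text
time: 14.55
eef_pos: [0.5305, -0.0665, 0.092]
tcp_rot: [-0.394, 0.587, 0.395, 0.587]
contact_force: [-6.6, 2.3, 10.3]
opening: 0.0
```

Request:
move_arm:
  commands: [0.03,0,0,0,0.03,0,0,0,0,0,0,0,0,0,0,0]

```text
time: 15.05
eef_pos: [0.5306, -0.0665, 0.0918]
tcp_rot: [-0.394, 0.587, 0.395, 0.586]
contact_force: [-9.6, 2.8, 17.5]
opening: 0.002
```

Blue is at its hard stop: 5.2 mm in, with force still rising and no further travel. I'll release it and retreat.

Request:
move_arm:
  commands: [-0.15,0,0,0,-0.4,0,0,0,-1,0,0,0,-1,0,0,0,-1,0,0,0,-1,0,0,0,-0.5,0,0,0,0,0,0,0,0,0,0,0]

```text
time: 16.18
eef_pos: [0.5301, -0.0665, 0.214]
tcp_rot: [-0.394, 0.587, 0.395, 0.587]
contact_force: [-0.5, 0.7, -0.7]
opening: 0.003
```

Run:
```python
from h import *
s=ctrl.get_state();print(s["contact_force"],s["time"],s["eef_pos"])
cv2.imwrite("pics/w11.png",ctrl.read_camera("wrist")[:,:,::-1])
b=ctrl.read_camera("scene")[:,:,::-1];cv2.imwrite("pics/s11.png",cv2.resize(b[130:300,220:380],None,fx=3.4,fy=3.4,interpolation=cv2.INTER_CUBIC))
```

```text
[-0.47251403  0.72255081 -0.72269681] 16.175 [ 0.53010418 -0.06652208  0.21400548]
```

View pics/w11.png

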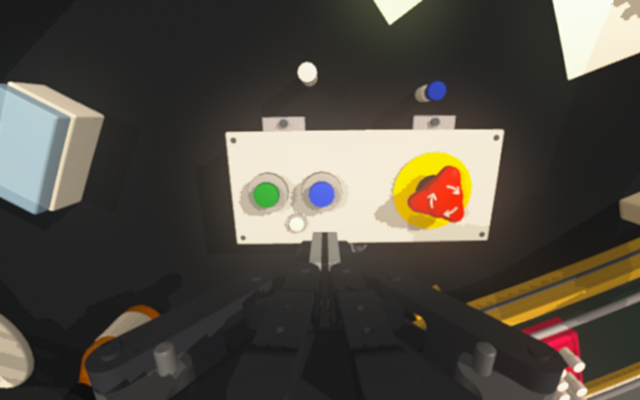

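View pics/s11.png

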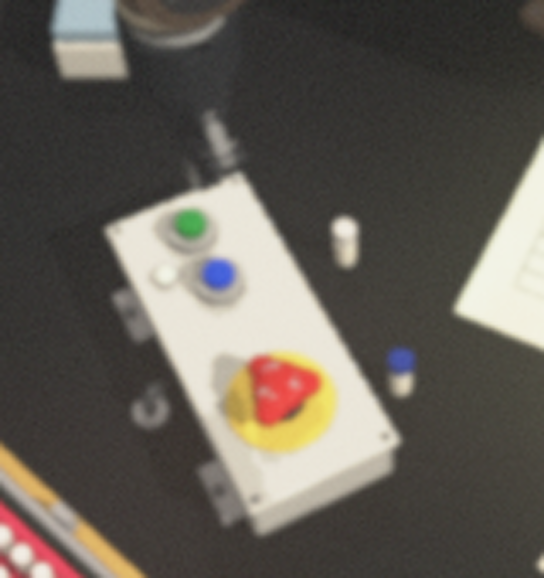

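The mushroom at scene-crop (282,390) is standing out, turned back to rest. Blue at (218,273) is up and level with green at (190,223), and both vials are still standing. I'll hand the job in.

```bash
python3 -c "
from plant import ctrl
print(ctrl.sign_off())"
```

```text
the job is handed in; nothing more can be done
None
```

The emergency-stop check is done, in the order asked, and handed in at about 16 s of the 48 s allowed.

- **Press:** I pushed the mushroom in to its end stop, with a final force of about 13 N. After I lifted off, the camera fit showed it latched 7 mm down.
- **Turn:** I pushed one lobe clockwise to about 0.65–0.7 rad, close to the 0.7 end stop. Sideways force peaked at about 16 N, partly from the finger sliding outward along the lobe. The head popped out and turned back to rest once I let go.
- **Reset:** I pressed the blue button 5.2 mm to its stop, at about 18 N, and released it. It sprang back up.
- **Last views:** The head is standing out, blue and green are both up, and both vials are still standing. The arm is clear, with the wrist force reading about zero. I did not touch the green start button.

- **Checks that disagreed:**
  - The overhead camera put the stop and the blue button 3–6 mm from where the wrist camera did. The scene camera agreed with the wrist camera, so I used the wrist positions.
  - The head-height fit after the turn was less clear-cut than I'd like. One score slightly favoured "in", but the fitted axis position and later pictures showed it out.

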